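Eject the full-head module from the dock

TASK

Three memory modules are latched in the grey bench dock. Take out the one whose raised head runs the full length of its bay: slide the dust shutter clear if it is in the way, press the module down until its push-push catch trips, and draw it out once it has sprung up. Stand it upright on the rubber pad in the free compartment of the storage tray (set it down, do not drop it), then slide the shutter over the bay you emptied; leave the other two modules latched, the tray's other parts, the screwdriver and the mouse where they are, and do not bump the probe stand.

Things in the scene. Friction and masses are not known exactly. Their poses are not given: they have to be found in the camera images.
- dock: Grey dock fixed to the table, 100 mm (x) by 210 mm (y), flat top 70 mm high; origin at the centre of its underside. Three upright bays in a row along its y, at y = -64, 0 and +64 mm (bay0, bay1, bay2), each 62 mm in x by 31 mm in y. Two rails 7 mm wide run along y at x = -42.5 and +42.5 mm, tops 82 mm high.
- shutter (a joint): Position of the dust shutter along the dock's y axis in m, from -0.076 to 0.076, 0 over the middle bay, -0.064 over bay0, 0.064 over bay2; slides with about 1.5 N of friction and stays where left.
- shutter_fin (a point): Centre of the upright aluminium fin on the shutter: 44 mm along the dock's x, 12 mm along its y, from 87 to 117 mm above the table (this point at 102 mm). The shutter plate under it is 96 mm (x) by 38 mm (y), from 83 to 87 mm above the table, just over the latched heads.
- bay0 (a joint): Height in m of the spring carriage in the bay at dock y = -64 mm: about 0 latched, -0.008 pressed to the hard stop (the catch has tripped by then), 0.03 sprung up or emptied. At 0 it carries the module's underside 12 mm above the table. Spring about 7 N latched, 4 N sprung up, less the module's weight; a push of 12 to 15 N trips it. It rises as the push is let up.
- bay1 (a joint): The same for the middle bay, at dock y = 0.
- bay2 (a joint): The same for the bay at dock y = +64 mm.
- full_module_center (a point): Centre, half-way up, of the module to take out: grey plastic block 60 mm (its x) by 28 mm (its y) by 68 mm high, about 0.12 kg, black head the full 60 by 28 mm. Latched in one bay, axes along the dock's, top about 10 mm over the dock's top. The catch holds it against pulling until it is pressed 7 to 8 mm deeper; it then rises to 30 mm above latched and can be drawn straight up.
- short_a_center (a point): Centre (34 mm above the underside) of another module, the same grey 60 by 28 mm body but with a short black head: only the middle 22 mm of its length stands 10 mm above the dock's top, the rest is flush with the dock.
- short_b_center (a point): The same for the third module, like short_a.
- tray: Grey plastic storage tray fixed to the table, 88 mm (x) by 190 mm (y), walls 4 mm thick and 26 mm high, floor top at 4 mm; origin at the centre of its underside. Three compartments in a row along y, centres at y = -62, 0 and +62 mm, each 80 mm (x) by 58 mm (y) inside.
- pad_top (a point): Centre of the top of the black rubber pad, 74 by 52 mm and 2 mm thick, on the floor of the one free compartment; its top is 6 mm above the table.
- connector_center (a point): Centre of a black connector shell, 52 mm (x) by 30 mm (y) by 45 mm high, standing in another compartment.
- relay_center (a point): Centre of a metal relay can, 42 by 28 mm and 50 mm high, standing in the third compartment.
- stand_top (a point): Top of the fixed probe stand between dock and tray: a 12 mm post, 150 mm high, on a round foot 48 mm wide; a black cross block 14 by 14 mm at the top reaches 13 mm behind and 37 mm ahead (+x) of the post.
- screwdriver: Screwdriver 180 mm long lying on the table near the robot, roughly along y; leave it.
- mouse: Black computer mouse, 105 by 60 by 32 mm, on the table; leave it.
Mind the look-alikes: they are no part of the job. Of the things that look like the tray, take the one that is farthest from the robot's base at the start.

How it is judged:
On the way, in this order (a step that is already met when the one before it is completed fails the run):
1. the full-head module is pressed down, at least 4 mm deeper than latched (z of full_module_center in the frame of dock below 0.0425 m and horizontal distance between full_module_center and dock below 0.075 m), for 0.02 s.
2. the full-head module has tripped its catch and stands sprung up in the dock (z of full_module_center in the frame of dock between 0.066 and 0.25 m and horizontal distance between full_module_center and dock below 0.075 m), for 0.1 s.
3. the full-head module stands upright on the pad in the free compartment, let go (horizontal distance between full_module_center and pad_top below 0.022 m and z of full_module_center in the frame of tray between 0.034 and 0.046 m and angle between full_module_center's own z axis and vertical below 0.12 rad and contact force between the fingers and full_module below 0.05 N), for 0.2 s.
At the end, for the whole second after the job is handed in: The full-head module stands at rest, upright within 0.12 rad, on the pad in the free compartment (centre within 22 mm of the pad's centre), released; the shutter is at rest within 9 mm of the middle of the emptied bay; the other two modules are latched in the dock (all of step 3 and ((value of joint bay0 above 0.02 m and y of shutter_fin in the frame of dock between -0.073 and -0.055 m) or (value of joint bay1 above 0.02 m and y of shutter_fin in the frame of dock between -0.009 and 0.009 m) or (value of joint bay2 above 0.02 m and y of shutter_fin in the frame of dock between 0.055 and 0.073 m)) and linear speed of full_module below 0.02 m/s and velocity of joint shutter between -0.01 and 0.01 m/s and z of short_a_center in the frame of dock between 0.036 and 0.052 m and z of short_b_center in the frame of dock between 0.036 and 0.052 m); the robot touches nothing.
It fails at once if another module was sprung from its catch or pulled up (z of any of short_a_center, short_b_center in the frame of dock above 0.058 m).
It fails at once if a part in the tray was pushed more than 20 mm (distance of any of connector_center, relay_center from where it was at the start of the episode above 0.02 m).
It fails at once if the screwdriver or the mouse was moved more than 20 mm (distance of any of screwdriver, mouse from where it was at the start of the episode above 0.02 m).
It fails at once if the probe stand was bumped (over 5 N) (contact force between stand and anything else above 5 N).
It fails at once if the module was dropped: let go over the tray more than 20 mm above the pad (horizontal distance between full_module_center and tray below 0.1 m and z of full_module_center in the frame of tray above 0.06 m and contact force between the fingers and full_module below 0.05 N).
It also fails if it takes over 72 s, if anything falls off the work surface, if the arm or the gripper's body presses on something with over 40 N, if the wrist force passes 120 N, or if a joint passes its speed limit or range.

ROBOT

A 6-joint arm with a two-finger parallel gripper is mounted at the origin on the work surface. World frame = base frame: x ahead of the robot, y to its left, z up, the work surface at z = 0. Lengths are in m, angles in rad, forces in N, time in s.
With the tool pointing down it reaches from about 0.225 to 0.875 m from the base axis. Payload 3.4 kg.
Tool frame: the origin (TCP) lies at the very end of the fingers, on their centre line; the grasp point (between the pads) lies 19 mm behind it; z points along the fingers, y is the direction in which the jaws open and shut (so a half turn about z gives the same grasp; the last joint's range is limited). The gripper opens to 85 mm and grips with 20 to 120 N. Pads are 22 mm wide; open, the fingers measure 114 mm over their backs; the gripper's body (76 mm by 85 mm) begins 54 mm behind the grasp point. The pads swing forward as they close: fully open they stand 13 mm farther back than shut.
Start: joints at [1.193, 0.276, 1.505, -0, 1.361, -0.121], TCP at [0.146, 0.556, 0.231] pointing down, gripper open.
Joint ranges: [-2.89, 2.89], [-0.75, 2.08], [0.22, 2.7], [-1.18, 4.32], [0.11, 2.71], [-2.7, 2.7]. Speed limits (rad/s): [2.57, 2.57, 3.14, 3.14, 3.14, 3.14].

INTERFACE

Orientations are given as a unit quaternion [w, x, y, z].
In Python, from rig import get_state, get_image, camera_model, sign_off gives the robot as it stands. The module is installed in compiled form; this text tells all that it offers.
- The arm moves only by the tool drive_tool, never from a script. Its argument "motion" is text: rows parted by semicolons, each of 7 numbers parted by spaces: the turn, a rotation vector about the tool's x, y, z in degrees, then the shift along the tool's x, y, z in m, then the opening in per cent of the stroke, from 0 (shut) to 100 (fully open). In form: wx wy wz tx ty tz hand; .... A call has 1 to 12 rows; each row shifts and turns the pose as measured when the row begins, along the tool's axes as they then stand; what a row does not reach is not made up. A row lasts 1/8 s, in which the tool goes at most 62.5 mm and 10.7 degrees, less where a joint would pass 70% of its speed; a pose out of reach is approached as far as the arm can. A call is refused whole if a number of a shift passes 0.0625 or a number of a turn 10.7, either way. A call with a gripper value outside its range is refused whole. The fingers move at their own pace and stop on an object; "newtons" is the grip in N (left out, the last holds). Time passes only in rows, so rows that do not move let the fingers close. It gives the time, the measured TCP pose, the force and the opening at its end, in the units of the state.
- get_state(): the state, without advancing time (a new reading comes with each control period).
- get_image(name): name is "scene" or "top" or "wrist"; returns (picture, depth): 384x512x3 uint8, red, green, blue; 384x512 float32, m along the optical axis (not along the pixel's ray), 0 where there is no reading.
- camera_model(name): a dict with "camera_matrix" (3x3 intrinsics, pixels), "cam_to_world" (4x4, takes a point from camera to world coordinates); the wrist camera has in their place "T_tool_cam" (4x4, takes a point from camera to tool coordinates, whose origin is the TCP and whose axes are the flange's). Camera axes: x right, y up, looking along -z (the intrinsics and any distortion apply to the point x, -y, -z); pixel columns grow to the right and rows downward; lengths in m; the calibration is good to about 2 mm. A picture is of the moment at which its call begins: read the wrist's pose just before it. camera_model takes no time and is no camera call.
- sign_off(): hands the job in, once; it reports no verdict.
The state is a dict: "clock": time; "qpos": joint angles; "qd": joint speeds; "effort": joint torques, N m; "position": TCP position; "ee_rot": TCP orientation; "contact_force": force on the tool from outside, world axes, zero at the start; "moment": the same for the moment, N m; "width": finger opening in m.
Only numpy, scipy, OpenCV 4.12 (cv2) and the standard library are available. Lean on these libraries where they do the work, as an engineer would, in place of code of your own. Each camera call takes 0.05 s, during which the arm holds its last target.

## Working session

There is one attempt and no reset: what is moved stays moved. The work goes in short steps, Python scripts to look and compute and a tool call to move; the robot and the scene stay as the last step left them, time stands still between calls to the robot, and variables do not carry over. Pictures are saved under pics/ and viewed, and the job is handed in when it is done.

Besides the shell and the picture viewer there is one more tool, called after "Request:" as name(argument=value, ...) on one line, values as JSON. drive_tool: Moves the arm, as the interface text tells. Its arguments: {"type":"object","properties":{"motion":{"type":"string"},"newtons":{"type":"number"}},"required":["motion"]}

```bash
mkdir -p pics; cat > h.py <<'E'
import numpy as np,cv2
from rig import *
def grab(n,tag):
    s=get_state(); im,d=get_image(n); cv2.imwrite(f'pics/{tag}.png',im[:,:,::-1]); np.savez(f'{tag}.npz',im=im,d=d,pos=s['position'],rot=s['ee_rot']); return im,d,s
def R(q):
    from scipy.spatial.transform import Rotation as Ro
    return Ro.from_quat([q[1],q[2],q[3],q[0]]).as_matrix()
def cloud(n,tag):
    z=np.load(f'{tag}.npz'); d=z['d']; m=camera_model(n); K=np.array(m['camera_matrix'])
    if n=='wrist':
        T=np.eye(4);T[:3,:3]=R(z['rot']);T[:3,3]=z['pos'];T=T@np.array(m['T_tool_cam'])
    else: T=np.array(m['cam_to_world'])
    v,u=np.mgrid[0:d.shape[0],0:d.shape[1]]
    dist=m.get('distortion',m.get('dist_coeffs'))
    if dist is not None:
        p=cv2.undistortPoints(np.stack([u,v],-1).reshape(-1,1,2).astype(float),K,np.array(dist,float)).reshape(d.shape+(2,))
        x,y=p[...,0],p[...,1]
    else: x=(u-K[0,2])/K[0,0]; y=(v-K[1,2])/K[1,1]
    P=np.stack([x*d,-y*d,-d],-1)@T[:3,:3].T+T[:3,3]
    P[d==0]=np.nan
    return P
E
python3 - <<'E'
from h import *
s=get_state();print(s)
for n in('scene','top'): grab(n,n+'0'); print(camera_model(n))
print(camera_model('wrist'))
E
```

```text
{'clock': 0.0, 'qpos': array([ 1.19300859e+00,  2.76580301e-01,  1.50614635e+00, -6.88761743e-06,
        1.36069080e+00, -1.21001096e-01]), 'qd': array([ 1.51245125e-03, -1.21330622e-03,  2.44365494e-05,  1.71664298e-03,
        8.97554894e-04, -9.71978180e-04]), 'effort': array([-1.12710251e-03, -4.16773653e+01, -2.45810205e+01, -1.68223214e-04,
        1.06989293e-02,  8.15922316e-07]), 'position': array([0.14584485, 0.55564443, 0.23044282]), 'ee_rot': array([-2.21932186e-04,  1.28040083e-01,  9.91768574e-01, -8.85001217e-04]), 'contact_force': array([-0.59044056, -0.88720578, -0.04904591]), 'moment': array([0.06469131, 0.04622506, 0.05305789]), 'width': 0.0852953355566953}
{'camera_matrix': array([[489.27155289,   0.        , 263.85694876],
       [  0.        , 489.27155289, 191.84313532],
       [  0.        ,   0.        ,   1.        ]]), 'cam_to_world': array([[-0.58319119, -0.44431419,  0.68005363,  1.23412432],
       [ 0.81231646, -0.31332898,  0.49190134,  0.55947192],
       [-0.00547823,  0.83929128,  0.54365443,  0.76529553],
       [ 0.        ,  0.        ,  0.     
[... 284 characters left out ...]
983466,  0.00533169,  0.01738458, -0.01284221],
       [ 0.01785941,  0.10815562,  0.99397354,  1.05861518],
       [ 0.        ,  0.        ,  0.        ,  1.        ]])}
{'camera_matrix': array([[346.36871873,   0.        , 256.04283118],
       [  0.        , 346.36871873, 194.31234379],
       [  0.        ,   0.        ,   1.        ]]), 'T_tool_cam': array([[ 4.33335881e-04,  9.56638870e-01,  2.91276304e-01,
         7.40298868e-02],
       [ 9.99999865e-01, -3.31328642e-04, -3.99531176e-04,
         6.89206739e-04],
       [-2.85698870e-04,  2.91276438e-01, -9.56638884e-01,
        -1.41777132e-01],
       [ 0.00000000e+00,  0.00000000e+00,  0.00000000e+00,
         1.00000000e+00]])}
```

View pics/scene0.png

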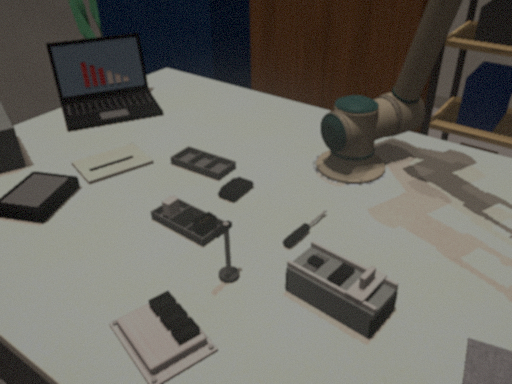

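View pics/top0.png

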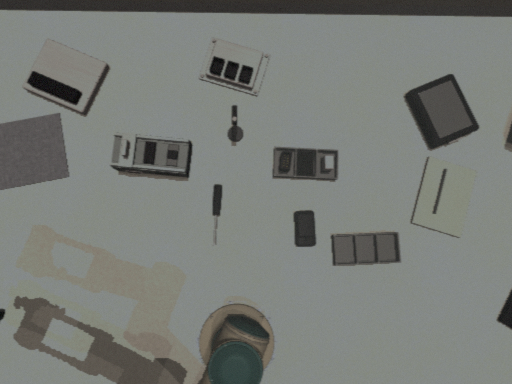

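The scene image shows the dock at about (340,287), with the shutter fin at its right end (368,278). The stand is at (228,250) and the screwdriver at (303,230). Two things look like the tray: in the top view, one at (305,163) holding parts and one at (365,248), empty and nearer the base. The one at (305,163) is farther, so it fits. I'll enlarge both areas.

```bash
python3 - <<'E'
from h import *
a=np.load('top0.npz')['im'][:,:,::-1]
b=np.load('scene0.npz')['im'][:,:,::-1]
def c(i,x,y,w,h): return cv2.resize(i[y:y+h,x:x+w],(400,300),interpolation=cv2.INTER_CUBIC)
o=np.vstack([np.hstack([c(a,100,115,112,84),c(a,260,130,88,66)]),np.hstack([c(b,275,235,132,99),c(b,140,185,104,78)])])
o=np.clip(o.astype(float)*1.6,0,255).astype(np.uint8)
cv2.imwrite('pics/crop0.png',o)
P=cloud('top','top0')
for n,(u,v) in dict(tray=(305,163),tray2=(365,248),tL=(285,162),tR=(327,163),dock=(152,155),fin=(126,148),stand=(235,108),stfoot=(235,133),tbl=(200,260)).items(): print(n,P[v,u].round(4))
E
```

```text
tray [ 0.5203 -0.2037  0.0034]
tray2 [ 0.2664 -0.3789  0.0008]
tL [ 0.518  -0.14    0.0287]
tR [ 0.5111 -0.2584  0.0532]
dock [0.5246 0.2374 0.0827]
fin [0.5376 0.3013 0.1094]
stand [0.638  0.0062 0.1498]
stfoot [0.6038 0.0081 0.0309]
tbl [0.2303 0.1083 0.0009]
```

View pics/crop0.png

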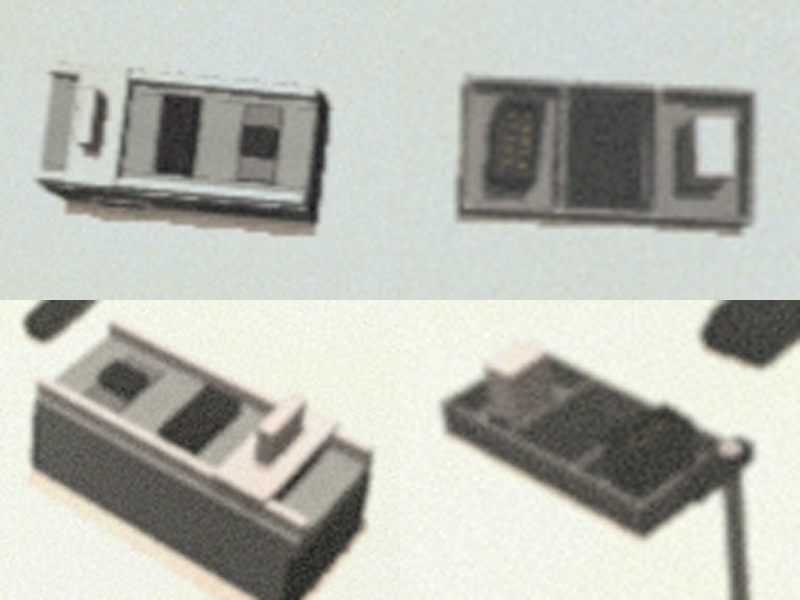

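The crop shows the following.
- **Dock:** the middle bay (top view about 150,153) has a black head running its full length. The right bay (172,154) has only a short centre head. The shutter covers the left bay (126,150).
- **Tray:** the connector is at (285,162), the black pad in the middle (305,163), and the relay at (327,163).

Next I'll fit the poses from the depth clouds.

```bash
python3 - <<'E'
from h import *
for cam in('top','scene'):
    P=cloud(cam,cam+'0').reshape(-1,3)
    for n,c,r,z0,z1 in [('dock',(.525,.235),.15,.066,.095),('tray',(.52,-.2),.13,.018,.03),('fin',(.53,.3),.05,.1,.125),('stand',(.62,.006),.08,.13,.16),('foot',(.60,.006),.05,.004,.03)]:
        m=(np.hypot(P[:,0]-c[0],P[:,1]-c[1])<r)&(P[:,2]>z0)&(P[:,2]<z1)
        if m.sum()<5: print(cam,n,m.sum());continue
        q=P[m]; r=cv2.minAreaRect((q[:,:2]*1000).astype(np.float32)); print(cam,n,m.sum(),np.round(r[0],1),np.round(r[1],1),round(r[2],1),'zmed',np.median(q[:,2]).round(4),q[:,:2].mean(0).round(4))
s=get_state(); print(R(s['ee_rot']).round(3))
E
```

```text
top dock 2485 [533.9 248.8] [211.7 100.4] 85.3 zmed 0.0725 [0.5318 0.2444]
top tray 521 [ 517.9 -201. ] [191.   88.5] 87.5 zmed 0.0259 [ 0.5177 -0.1949]
top fin 107 [539.2 306.4] [13.  44.4] 82.9 zmed 0.116 [0.5378 0.3053]
top stand 94 [620.7   8.7] [48.7 10.7] 0.2 zmed 0.1492 [0.6195 0.0087]
top foot 177 [592.7  15.3] [82.1 71.7] 28.6 zmed 0.0122 [0.6047 0.0099]
scene dock 3732 [534.8 244.9] [211.2 103.8] 85.2 zmed 0.0746 [0.5402 0.2517]
scene tray 680 [ 518.1 -203.7] [194.   92.7] 88.1 zmed 0.0241 [ 0.5288 -0.1995]
scene fin 180 [538.8 304.5] [12.4 45.9] 84.4 zmed 0.1154 [0.5433 0.3056]
scene stand 191 [622.1   7. ] [17.1 50.3] 86.9 zmed 0.1475 [0.6241 0.0091]
scene foot 282 [603.1   3.1] [83.3 57.1] 64.0 zmed 0.0122 [0.6135 0.0102]
[[-0.967  0.254 -0.001]
 [ 0.254  0.967 -0.001]
 [ 0.    -0.002 -1.   ]]
```

Dock centre is near (0.534, 0.247) with yaw about -4.7°. Tray centre is near (0.518, -0.202) with yaw about -2.3°. The fitted sizes match the given ones. I'll move above the dock for a wrist view, closing the fingers on the way.

Request:
drive_tool(motion="0 0 0 -0.045 -0.02 0 0;0 0 0 -0.045 -0.02 0 0;0 0 0 -0.045 -0.02 0 0;0 0 0 -0.045 -0.02 0 0;0 0 0 -0.045 -0.02 0 0;0 0 0 -0.045 -0.02 0 0;0 0 0 -0.045 -0.02 0 0;0 0 0 -0.045 -0.02 0 0;0 0 0 -0.045 -0.02 0 0;0 0 0 -0.045 -0.02 0 0;0 0 -10 0 0 0 0;0 0 0 0 0 0 0", newtons=40)

```text
clock: 1.6
position: [0.5412, 0.2377, 0.224]
ee_rot: [-0.004, 0.039, 0.999, -0.003]
contact_force: [0.4, 0.6, 0.7]
width: 0.0002
```

```bash
python3 - <<'E'
from h import *
im,d,s=grab('wrist','w1'); print(s['position'],R(s['ee_rot']).round(3))
P=cloud('wrist','w1'); 
np.save('w1P.npy',P)
cv2.imwrite('pics/w1b.png',np.clip(im[:,:,::-1].astype(float)*1.5,0,255).astype(np.uint8))
E
```

```text
[0.54119027 0.23767985 0.22401414] [[-0.997  0.077 -0.008]
 [ 0.077  0.997 -0.006]
 [ 0.007 -0.006 -1.   ]]
```

View pics/w1b.png

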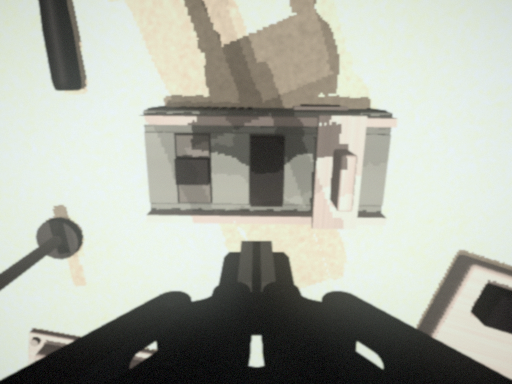

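The wrist view shows the full-length head at (266,170), in the middle bay. The short head is at (193,180), and the shutter and its fin are at (342,172), over the third bay. I'll measure each of these.

```bash
python3 - <<'E'
from h import *
P=np.load('w1P.npy'); im=np.load('w1.npz')['im'].astype(int).sum(2)
v,u=np.mgrid[0:384,0:512]
def rect(m,n):
    q=P[m]; q=q[~np.isnan(q[:,0])]; r=cv2.minAreaRect((q[:,:2]*1000).astype(np.float32)); print(n,len(q),np.round(r[0],1),np.round(r[1],1),round(r[2],1),'z',np.percentile(q[:,2],[10,50,90]).round(4))
Z=P[...,2]
box=(u>135)&(u<400)&(v>100)&(v<230)
rect(box&(Z>.064)&(Z<.095),'dock')
rect(box&(Z>.105),'fin')
rect(box&(Z>.0765)&(Z<.09)&(u>240)&(u<290)&(v>130)&(v<209),'head by z')
rect((im<150)&(u>240)&(u<290)&(v>128)&(v<209),'head dark')
rect((im<150)&(u>172)&(u<214)&(v>150)&(v<190),'short dark')
rect((Z>.0765)&(u>172)&(u<214)&(v>140)&(v<200),'short z')
rect(box&(Z>.081)&(Z<.092)&(u>305)&(u<375)&(v>130)&(v<205),'shutter plate')
E
```

```text
dock 25879 [533.7 247.5] [210.7  98.4] 85.0 z [0.0686 0.0702 0.086 ]
fin 1087 [539.5 305.9] [12.5 44.3] 85.3 z [0.1106 0.1159 0.117 ]
head by z 2309 [535.  247.6] [27.7 60.3] 85.4 z [0.079  0.0799 0.0808]
head dark 2460 [531.4 249.5] [34.7 64.1] 85.4 z [0.0692 0.0798 0.0807]
short dark 335 [528.8 183.7] [28.2 21.2] 84.9 z [0.0726 0.0794 0.0806]
short z 867 [529.5 183.5] [28.4 22.4] 85.0 z [0.0789 0.08   0.0808]
shutter plate 2260 [535.1 306.6] [38.7 63.1] 85.4 z [0.0853 0.0863 0.0872]
```

```bash
cat >> h.py <<'E'
def delta(x,y,z,yaw_y_deg):
    """tool-frame rotvec(deg)+shift to pose pointing down with tool y at yaw"""
    from scipy.spatial.transform import Rotation as Ro
    s=get_state(); C=R(s['ee_rot']); a=np.radians(yaw_y_deg)
    ty=np.array([np.cos(a),np.sin(a),0]); tz=np.array([0,0,-1.]); tx=np.cross(ty,tz)
    T=np.stack([tx,ty,tz],1); w=Ro.from_matrix(C.T@T).as_rotvec(degrees=True)
    print('rot',w.round(2),'shift',(C.T@(np.array([x,y,z])-s['position'])).round(4),'shift after rot',(T.T@(np.array([x,y,z])-s['position'])).round(4),'pos',s['position'].round(4),'t',round(s['clock'],2),'F',s['contact_force'].round(1),'w',round(s['width'],4))
E
python3 -c "
from h import *
delta(.5345,.2475,.1,85.2)"
```

```text
rot [-0.38 -0.39  0.36] shift [0.0066 0.0101 0.124 ] shift after rot [0.0075 0.0092 0.124 ] pos [0.5412 0.2377 0.224 ] t 1.65 F [-0.1  0.1 -0.8] w -0.0
```

Request:
drive_tool(motion="-0.4 -0.4 0.4 0 0 0 0;0 0 0 0.0075 0.009 0 0;0 0 0 0 0 0.04 0;0 0 0 0 0 0.04 0;0 0 0 0 0 0.03 0;0 0 0 0 0 0.008 0;0 0 0 0 0 0 0")

```text
clock: 2.52
position: [0.5308, 0.2546, 0.1061]
ee_rot: [0.002, 0.043, 0.999, 0.003]
contact_force: [1.3, -0.3, -0.3]
width: -0.0001
```

```bash
python3 -c "
from h import *
delta(.5345,.2475,.082,85.2)"
```

```text
rot [ 0.31  0.25 -0.08] shift [-0.0041 -0.0069  0.0241] shift after rot [-0.0042 -0.0068  0.0241] pos [0.5308 0.2546 0.1061] t 2.52 F [ 1.3 -0.3 -0.3] w -0.0001
```

Request:
drive_tool(motion="0 0 0 -0.004 -0.007 0 0;0 0 0 0 0 0 0;0.3 0.25 0 0 0 0 0;0 0 0 0 0 0 0")

```text
clock: 3.02
position: [0.5369, 0.2478, 0.1102]
ee_rot: [0.003, 0.043, 0.999, 0.001]
contact_force: [-1.1, -1.4, -0.4]
width: 0.0005
```

```bash
python3 -c "
from h import *
delta(.5345,.2475,.082,85.2)"
```

```text
rot [ 0.16  0.39 -0.1 ] shift [ 0.0026 -0.0005  0.0282] shift after rot [ 0.0024 -0.0005  0.0282] pos [0.5369 0.2478 0.1102] t 3.02 F [-1.1 -1.4 -0.4] w 0.0005
```

Request:
drive_tool(motion="0.1 0.3 0 0.002 0 0.01 0;0 0 0 0 0 0.01 0;0 0 0 0 0 0.005 0;0 0 0 0 0 0 0")

```text
clock: 3.52
position: [0.5342, 0.2478, 0.0826]
ee_rot: [-0.0, 0.043, 0.999, 0.0]
contact_force: [-0.4, -0.0, 0.9]
width: -0.0
```

Request:
drive_tool(motion="0 0 0 0 0 0.003 0;0 0 0 0 0 0.003 0;0 0 0 0 0 0.003 0")

```text
clock: 3.9
position: [0.5342, 0.2483, 0.0762]
ee_rot: [0.0, 0.043, 0.999, 0.001]
contact_force: [-2.0, -1.1, 9.2]
width: -0.0
```

Request:
drive_tool(motion="0 0 0 0 0 0.002 0;0 0 0 0 0 0.002 0;0 0 0 0 0 0.002 0")

```text
clock: 4.28
position: [0.5342, 0.2485, 0.0749]
ee_rot: [0.001, 0.043, 0.999, 0.001]
contact_force: [-3.1, -0.2, 9.5]
width: -0.0001
```

Request:
drive_tool(motion="0 0 0 0 0 0.004 0;0 0 0 0 0 0.004 0;0 0 0 0 0 0.004 0")

```text
clock: 4.65
position: [0.5349, 0.2489, 0.0719]
ee_rot: [0.004, 0.042, 0.999, 0.002]
contact_force: [-8.0, -2.7, 27.3]
width: 0.0001
```

Request:
drive_tool(motion="0 0 0 0 0 -0.012 0;0 0 0 0 0 -0.012 0;0 0 0 0 0 -0.012 0;0 0 0 0 0 -0.012 0;0 0 0 0 0 -0.03 0;0 0 0 0 0 -0.03 0;0 0 0 0 0 -0.03 0;0 0 0 0 0 0 0;0 0 0 0 0 0 0")

```text
clock: 5.78
position: [0.534, 0.2483, 0.2158]
ee_rot: [0.004, 0.042, 0.999, 0.002]
contact_force: [0.7, -0.6, -0.1]
width: 0.0001
```

```bash
python3 - <<'E'
from h import *
delta(.5345,.2475,.15,85.2)
im,d,s=grab('wrist','w2'); P=cloud('wrist','w2')
Z=P[...,2]; m=(np.hypot(P[...,0]-.5345,P[...,1]-.2475)<.045)&(Z>.1)&(Z<.12)
q=P[m]
if len(q)>5:
    r=cv2.minAreaRect((q[:,:2]*1000).astype(np.float32)); print(len(q),r,np.percentile(q[:,2],[10,50,90]))
cv2.imwrite('pics/w2b.png',np.clip(im[:,:,::-1].astype(float)*1.5,0,255).astype(np.uint8))
E
```

```text
rot [ 0.25  0.47 -0.06] shift [-0.     -0.0011  0.0658] shift after rot [-0.0005 -0.0008  0.0658] pos [0.534  0.2483 0.2158] t 5.78 F [ 0.7 -0.6 -0.1] w 0.0001
2957 ((534.317138671875, 247.3312225341797), (28.031095504760742, 60.22236633300781), 84.96648406982422) [0.10830842 0.10922005 0.11003407]
```

View pics/w2b.png

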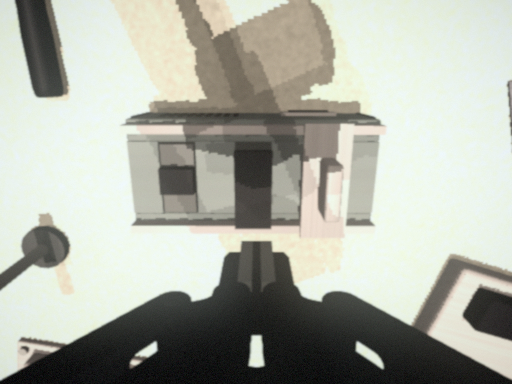

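The module has sprung up: its head is at (253,188) with its top at 0.109 m. I'll open the hand part way, to about 39 mm, so the fingers stay clear of the shutter plate, and line up with the module.

Request:
drive_tool(motion="0.25 0.45 0 0 -0.001 0 46;0 0 0 0 0 0 46;0 0 0 0 0 0.03 46;0 0 0 0 0 0.03 46;0 0 0 0 0 0 46;0 0 0 0 0 0 46")

```text
clock: 6.58
position: [0.5334, 0.247, 0.152]
ee_rot: [-0.002, 0.042, 0.999, -0.001]
contact_force: [0.2, 0.3, 0.1]
width: 0.0393
```

```bash
python3 -c "
from h import *
delta(.5343,.2473,.082,85.2)"
```

```text
rot [-0.11 -0.23 -0.07] shift [-0.0012  0.0005  0.07  ] shift after rot [-0.0009  0.0004  0.07  ] pos [0.5334 0.247  0.152 ] t 6.58 F [0.2 0.3 0.1] w 0.0393
```

Request:
drive_tool(motion="-0.1 -0.2 0 -0.001 0 0.02 46;0 0 0 0 0 0.02 46;0 0 0 0 0 0.01 46;0 0 0 0 0 0 46")

```text
clock: 7.08
position: [0.5382, 0.2482, 0.1062]
ee_rot: [0.004, 0.042, 0.999, 0.002]
contact_force: [0.3, 0.1, -0.2]
width: 0.039
```

Request:
drive_tool(motion="0 0 0 0 0 0.008 46;0 0 0 0 0 0.008 46;0 0 0 0 0 0 46")

```text
clock: 7.45
position: [0.5396, 0.2487, 0.091]
ee_rot: [0.006, 0.042, 0.999, 0.002]
contact_force: [-0.0, -0.2, -0.3]
width: 0.0389
```

```bash
python3 -c "
from h import *
delta(.5343,.2473,.082,85.2)"
```

```text
rot [ 0.29  0.68 -0.06] shift [ 0.0053 -0.0019  0.009 ] shift after rot [ 0.0052 -0.0018  0.009 ] pos [0.5396 0.2487 0.091 ] t 7.45 F [-0.  -0.2 -0.3] w 0.0389
```

Request:
drive_tool(motion="0.3 0.65 0 0.005 -0.002 0 46;0 0 0 0 0 0 46")

```text
clock: 7.7
position: [0.5342, 0.2471, 0.0912]
ee_rot: [-0.0, 0.042, 0.999, -0.0]
contact_force: [-0.3, -0.0, -0.2]
width: 0.0394
```

Request:
drive_tool(motion="0 0 0 0 0 0.008 46;0 0 0 0 0 0 46")

```text
clock: 7.95
position: [0.5342, 0.2471, 0.0828]
ee_rot: [0.0, 0.042, 0.999, -0.0]
contact_force: [-0.2, -0.6, -0.5]
width: 0.0391
```

```bash
python3 -c "
from h import *
delta(.5343,.2473,.082,85.2)"
```

```text
rot [-0.02  0.01 -0.06] shift [-0.      0.0002  0.0008] shift after rot [-0.      0.0002  0.0008] pos [0.5342 0.2471 0.0828] t 7.95 F [-0.2 -0.6 -0.5] w 0.0391
```

Request:
drive_tool(motion="0 0 0 0 0 0.004 46;0 0 0 0 0 0 10;0 0 0 0 0 0 10;0 0 0 0 0 0 10;0 0 0 0 0 0 10", newtons=40)

```text
clock: 8.57
position: [0.5342, 0.247, 0.0784]
ee_rot: [-0.0, 0.042, 0.999, -0.0]
contact_force: [0.6, 0.4, -1.1]
width: 0.0274
```

Request:
drive_tool(motion="0 0 0 0 0 -0.01 10;0 0 0 0 0 -0.015 10;0 0 0 0 0 -0.015 10;0 0 0 0 0 -0.02 10;0 0 0 0 0 -0.03 10;0 0 0 0 0 -0.03 10;0 0 0 0 0 -0.03 10;0 0 0 0 0 0 10")

```text
clock: 9.57
position: [0.5348, 0.2474, 0.2406]
ee_rot: [0.003, 0.042, 0.999, 0.001]
contact_force: [-0.0, -0.1, -0.9]
width: 0.0274
```

```bash
python3 - <<'E'
from h import *
delta(.518,-.202,.23,87.7)
b,d,s=grab('scene','s2');cv2.imwrite('pics/s2b.png',np.clip(cv2.resize(b[120:360,140:460],(800,600))[:,:,::-1].astype(float)*1.5,0,255).astype(np.uint8))
E
```

```text
rot [ 0.12  0.36 -2.56] shift [-0.0213 -0.4492  0.0097] shift after rot [-0.0012 -0.4497  0.0106] pos [0.5348 0.2474 0.2406] t 9.57 F [-0.  -0.1 -0.9] w 0.0274
```

View pics/s2b.png

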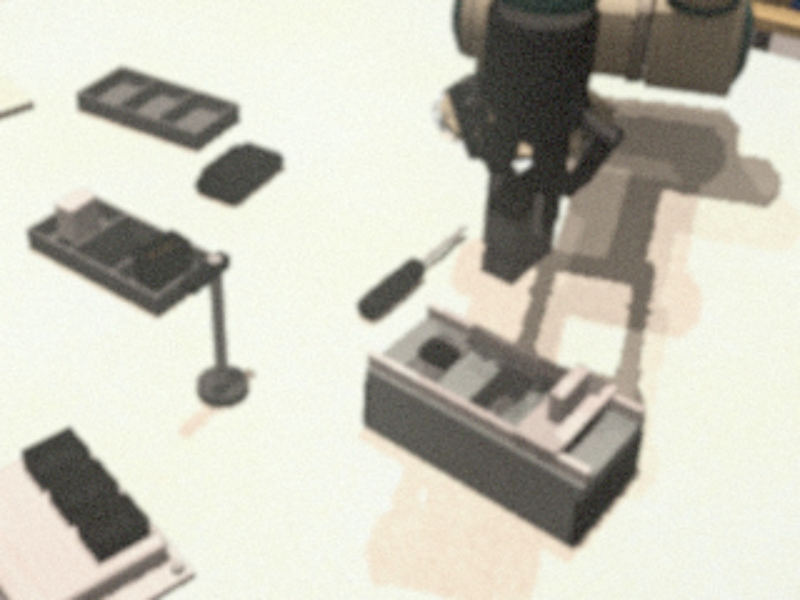

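The module is held, in the enlarged scene crop at (520,240), and the middle bay is empty. Its underside is at about 0.204 m, well above the stand. I'll carry it to the tray.

Request:
drive_tool(motion="0 0.3 -0.5 0 -0.03 0 10;0 0 -0.5 0 -0.04 0 10;0 0 -0.5 0 -0.04 0 10;0 0 -0.5 0 -0.045 0 10;0 0 -0.5 0 -0.045 0 10;0 0 0 0 -0.045 0 10;0 0 0 0 -0.045 0 10;0 0 0 0 -0.045 0 10;0 0 0 0 -0.04 0 10;0 0 0 0 -0.03 0 10;0 0 0 0 -0.02 0 10;0 0 0 0 0 0 10")

```text
clock: 11.12
position: [0.5005, -0.188, 0.2193]
ee_rot: [-0.017, 0.019, 1.0, 0.003]
contact_force: [-0.8, 0.9, -1.4]
width: 0.0276
```

```bash
python3 - <<'E'
from h import *
delta(.518,-.202,.23,87.7)
im,d,s=grab('wrist','w3'); P=cloud('wrist','w3'); np.save('w3P.npy',P)
cv2.imwrite('pics/w3b.png',np.clip(im[:,:,::-1].astype(float)*1.5,0,255).astype(np.uint8))
Z=P[...,2]; m=(np.hypot(P[...,0]-.518,P[...,1]+.202)<.125)&(Z>.02)&(Z<.03)
q=P[m]; r=cv2.minAreaRect((q[:,:2]*1000).astype(np.float32)); print(len(q),r)
E
```

```text
rot [ 0.36 -1.99  0.15] shift [-0.0176 -0.0133 -0.0114] shift after rot [-0.018  -0.0133 -0.0107] pos [ 0.5005 -0.188   0.2193] t 11.12 F [-0.8  0.9 -1.4] w 0.0276
3530 ((518.0354614257812, -201.9091033935547), (190.6113739013672, 88.31676483154297), 87.37114715576172)
```

View pics/w3b.png

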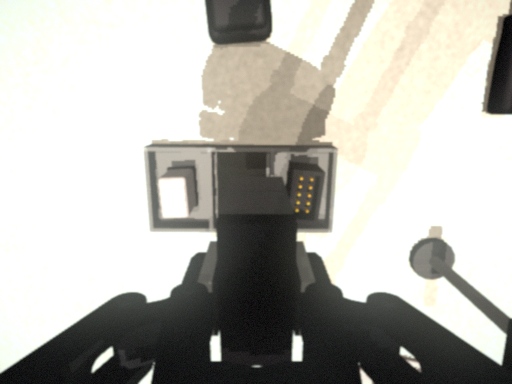

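The wrist view shows the module held over the middle compartment, with the relay at left (175,195) and the connector at right (305,190). The tray fit agrees with the earlier one. I'll correct the pose before lowering.

Request:
drive_tool(motion="0.35 -2 0.1 -0.018 -0.013 0 10;0 0 0 0 0 0 10;0 0 0 0 0 0.03 10;0 0 0 0 0 0.03 10;0 0 0 0 0 0 10")

```text
clock: 11.8
position: [0.5209, -0.1976, 0.1582]
ee_rot: [0.002, 0.017, 1.0, 0.001]
contact_force: [0.1, 0.7, -1.5]
width: 0.0273
```

```bash
python3 -c "
from h import *
delta(.518,-.202,.0425,87.5)"
```

```text
rot [0.09 0.27 0.57] shift [ 0.0033 -0.0047  0.1157] shift after rot [ 0.0027 -0.0045  0.1157] pos [ 0.5209 -0.1976  0.1582] t 11.8 F [ 0.1  0.7 -1.5] w 0.0273
```

Request:
drive_tool(motion="0.1 0.25 0.5 0.003 -0.0045 0 10;0 0 0 0 0 0.03 10;0 0 0 0 0 0.03 10;0 0 0 0 0 0.03 10;0 0 0 0 0 0.01 10;0 0 0 0 0 0 10")

```text
clock: 12.55
position: [0.5246, -0.206, 0.0652]
ee_rot: [0.008, 0.021, 1.0, -0.005]
contact_force: [1.0, -0.7, -0.3]
width: 0.0275
```

```bash
python3 -c "
from h import *
delta(.518,-.202,.0425,87.5)"
```

```text
rot [-0.5   0.89  0.07] shift [0.0071 0.0039 0.0226] shift after rot [0.0068 0.0037 0.0227] pos [ 0.5246 -0.206   0.0652] t 12.55 F [ 1.  -0.7 -0.3] w 0.0275
```

Request:
drive_tool(motion="-0.5 0.9 0 0.007 0.004 0 10;0 0 0 0 0 0 10;0 0 0 0 0 0.009 10;0 0 0 0 0 0.005 10;0 0 0 0 0 0 10")

```text
clock: 13.18
position: [0.5195, -0.2026, 0.0538]
ee_rot: [0.002, 0.021, 1.0, -0.001]
contact_force: [-0.6, 1.0, -0.8]
width: 0.0272
```

```bash
python3 -c "
from h import *
delta(.518,-.202,.0425,87.5)"
```

```text
rot [-0.13  0.27  0.08] shift [0.0016 0.0006 0.0113] shift after rot [0.0015 0.0006 0.0113] pos [ 0.5195 -0.2026  0.0538] t 13.18 F [-0.6  1.  -0.8] w 0.0272
```

Request:
drive_tool(motion="-0.1 0.25 0 0.0015 0 0.004 10;0 0 0 0 0 0.004 10;0 0 0 0 0 0 10")

```text
clock: 13.55
position: [0.5179, -0.2026, 0.0449]
ee_rot: [-0.0, 0.021, 1.0, -0.0]
contact_force: [0.1, -0.1, -1.4]
width: 0.0276
```

Request:
drive_tool(motion="0 0 0 0 0 0.002 10;0 0 0 0 0 0.002 10")

```text
clock: 13.8
position: [0.5181, -0.2027, 0.0422]
ee_rot: [0.0, 0.021, 1.0, -0.0]
contact_force: [-4.5, 2.4, 19.0]
width: 0.0274
```

The force shows it has touched down at the expected height, so I'll release and back off straight up.

Request:
drive_tool(motion="0 0 0 0 0 -0.001 10;0 0 0 0 0 0 46;0 0 0 0 0 0 46;0 0 0 0 0 0 46;0 0 0 0 0 -0.01 46;0 0 0 0 0 -0.02 46;0 0 0 0 0 -0.03 46;0 0 0 0 0 -0.04 46;0 0 0 0 0 -0.04 46;0 0 0 0 0 -0.04 46;0 0 0 0 0 0 46;0 0 0 0 0 0 46")

```text
clock: 15.3
position: [0.5182, -0.2026, 0.2328]
ee_rot: [0.002, 0.021, 1.0, -0.001]
contact_force: [-0.4, 0.5, 0.1]
width: 0.0396
```

```bash
python3 - <<'E'
from h import *
delta(.534,.27,.25,85.2)
im,d,s=grab('wrist','w4'); P=cloud('wrist','w4')
cv2.imwrite('pics/w4b.png',np.clip(im[:,:,::-1].astype(float)*1.5,0,255).astype(np.uint8))
Z=P[...,2]; m=(np.hypot(P[...,0]-.518,P[...,1]+.202)<.05)&(Z>.065)&(Z<.085)
q=P[m]; r=cv2.minAreaRect((q[:,:2]*1000).astype(np.float32)); print(len(q),r,np.percentile(q[:,2],[5,50,95]))
E
```

```text
rot [-0.12  0.2   2.38] shift [ 0.0041  0.4728 -0.0182] shift after rot [ 0.0238  0.4723 -0.0172] pos [ 0.5182 -0.2026  0.2328] t 15.3 F [-0.4  0.5  0.1] w 0.0396
2080 ((518.9353637695312, -201.93258666992188), (28.004398345947266, 60.6310920715332), 88.09618377685547) [0.07197995 0.07325815 0.07442068]
```

View pics/w4b.png

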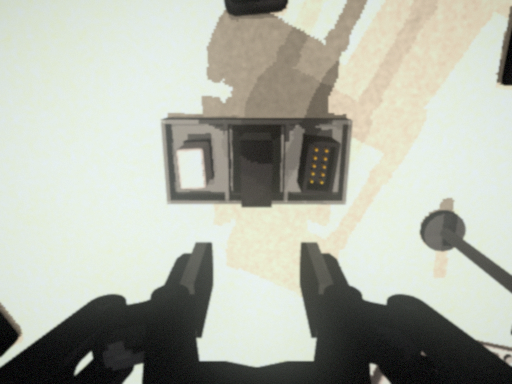

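The module stands upright on the pad with its top at 0.073 m, centred within 1 mm. In the picture it is at (258,165), and the relay and connector are undisturbed. Next I'll move back to the shutter fin.

Request:
drive_tool(motion="0 0 0.5 0 0.03 0 46;0 0 0.5 0 0.045 0 46;0 0 0.5 0 0.045 0 46;0 0 0.5 0 0.045 0 46;0 0 0.4 0 0.045 0 46;0 0 0 0 0.045 0 46;0 0 0 0 0.045 0 46;0 0 0 0 0.045 0 46;0 0 0 0 0.045 0 46;0 0 0 0 0.045 0 46;0 0 0 0 0.045 0 46;0 0 0 0 0 0 46")

```text
clock: 16.85
position: [0.5484, 0.2897, 0.2128]
ee_rot: [-0.014, 0.044, 0.999, -0.003]
contact_force: [0.7, -0.9, -0.8]
width: 0.0391
```

```bash
python3 -c "
from h import *
delta(.5393,.3055,.2,85.2)"
```

```text
rot [-0.36 -1.6  -0.3 ] shift [0.0101 0.015  0.013 ] shift after rot [0.0104 0.015  0.0128] pos [0.5484 0.2897 0.2128] t 16.85 F [ 0.7 -0.9 -0.8] w 0.0391
```

Request:
drive_tool(motion="-0.35 -1.6 -0.3 0.01 0.015 0 46;0 0 0 0 0 0 46;0 0 0 0 0 0.03 46;0 0 0 0 0 0.03 46;0 0 0 0 0 0 46")

```text
clock: 17.48
position: [0.5375, 0.3021, 0.1509]
ee_rot: [0.0, 0.043, 0.999, -0.002]
contact_force: [0.1, -0.3, -0.5]
width: 0.0395
```

```bash
python3 -c "
from h import *
delta(.5393,.3055,.13,85.2)
im,d,s=grab('wrist','w5'); P=cloud('wrist','w5')
Z=P[...,2]; m=(np.hypot(P[...,0]-.539,P[...,1]-.306)<.04)&(Z>.1)&(Z<.125)
q=P[m]; print(len(q),cv2.minAreaRect((q[:,:2]*1000).astype(np.float32)))
"
```

```text
rot [-0.19  0.02 -0.12] shift [-0.0015  0.0036  0.0209] shift after rot [-0.0015  0.0036  0.0209] pos [0.5375 0.3021 0.1509] t 17.48 F [ 0.1 -0.3 -0.5] w 0.0395
1717 ((539.2196655273438, 306.16021728515625), (11.936159133911133, 43.92245101928711), 85.20264434814453)
```

Request:
drive_tool(motion="-0.2 0 0 -0.0015 0.004 0 46;0 0 0 0 0 0.02 46;0 0 0 0 0 0.008 46;0 0 0 0 0 0 46")

```text
clock: 18.02
position: [0.5448, 0.3076, 0.13]
ee_rot: [0.007, 0.044, 0.999, 0.003]
contact_force: [0.2, -0.8, -0.9]
width: 0.0394
```

```bash
python3 -c "
from h import *
delta(.5393,.306,.096,85.2)"
```

```text
rot [ 0.41  0.76 -0.2 ] shift [ 0.0058 -0.0023  0.0339] shift after rot [ 0.0053 -0.002   0.034 ] pos [0.5448 0.3076 0.13  ] t 18.02 F [ 0.2 -0.8 -0.9] w 0.0394
```

Request:
drive_tool(motion="0.4 0.75 -0.2 0.0055 -0.002 0 46;0 0 0 0 0 0 46;0 0 0 0 0 0.012 46;0 0 0 0 0 0 46")

```text
clock: 18.52
position: [0.5396, 0.3064, 0.1191]
ee_rot: [0.001, 0.042, 0.999, 0.001]
contact_force: [0.2, 0.1, 0.2]
width: 0.039
```

```bash
python3 -c "
from h import *
delta(.5393,.306,.096,85.2)"
```

```text
rot [0.07 0.12 0.03] shift [ 0.0003 -0.0005  0.0231] shift after rot [ 0.0003 -0.0005  0.0231] pos [0.5396 0.3064 0.1191] t 18.52 F [0.2 0.1 0.2] w 0.039
```

Request:
drive_tool(motion="0 0.1 0 0 -0.0005 0.012 46;0 0 0 0 0 0.008 46;0 0 0 0 0 0 46;0 0 0 0 0 0 8;0 0 0 0 0 0 8;0 0 0 0 0 0 8;0 0 0 0 0 0 8;0 0 0 0 0 0 8", newtons=25)

```text
clock: 19.52
position: [0.5394, 0.3058, 0.097]
ee_rot: [-0.0, 0.042, 0.999, 0.0]
contact_force: [-0.5, -0.8, -0.9]
width: 0.0115
```

```bash
python3 -c "
from h import *
delta(.5345,.2475,.096,85.2)"
```

```text
rot [ 0.04 -0.05 -0.01] shift [-0.     -0.0585  0.001 ] shift after rot [-0.     -0.0585  0.001 ] pos [0.5394 0.3058 0.097 ] t 19.52 F [-0.5 -0.8 -0.9] w 0.0115
```

Fin gripped at 11.5 mm. I'll slide it 58 mm towards the middle.

Request:
drive_tool(motion="0 0 0 0 -0.008 0 8;0 0 0 0 -0.01 0 8;0 0 0 0 -0.01 0 8;0 0 0 0 -0.01 0 8;0 0 0 0 -0.008 0 8;0 0 0 0 0 0 8")

```text
clock: 20.27
position: [0.5351, 0.2567, 0.097]
ee_rot: [-0.0, 0.042, 0.999, 0.001]
contact_force: [0.2, -0.0, -1.2]
width: 0.0111
```

```bash
python3 -c "
from h import *
delta(.5345,.2475,.096,85.2)"
```

```text
rot [ 0.11 -0.05 -0.06] shift [-0.0002 -0.0093  0.001 ] shift after rot [-0.0002 -0.0093  0.001 ] pos [0.5351 0.2567 0.097 ] t 20.27 F [ 0.2 -0.  -1.2] w 0.0111
```

Request:
drive_tool(motion="0 0 0 0 -0.005 0 8;0 0 0 0 -0.004 0 8;0 0 0 0 0 0 8;0 0 0 0 0 0 8")

```text
clock: 20.78
position: [0.5342, 0.2473, 0.097]
ee_rot: [-0.0, 0.042, 0.999, 0.001]
contact_force: [-0.4, 0.9, -1.9]
width: 0.0114
```

```bash
python3 -c "
from h import *
delta(.5345,.2475,.096,85.2)"
```

```text
rot [ 0.1  -0.06 -0.05] shift [-0.0002  0.0003  0.001 ] shift after rot [-0.0002  0.0003  0.001 ] pos [0.5342 0.2473 0.097 ] t 20.77 F [-0.4  0.9 -1.9] w 0.0114
```

Request:
drive_tool(motion="0 0 0 0 0 0 40;0 0 0 0 0 0 40;0 0 0 0 0 0 40;0 0 0 0 0 -0.02 40;0 0 0 0 0 -0.03 40;0 0 0 0 0 -0.04 40;0 0 0 0 0 -0.04 40;0 0 0 0 0 0 40;0 0 0 0 0 0 40")

```text
clock: 21.9
position: [0.5342, 0.2467, 0.2307]
ee_rot: [-0.001, 0.041, 0.999, -0.0]
contact_force: [0.2, 0.6, 0.1]
width: 0.0339
```

```bash
python3 - <<'E'
from h import *
def f(P,c,r,z0,z1,n):
    Z=P[...,2]; q=P[(np.hypot(P[...,0]-c[0],P[...,1]-c[1])<r)&(Z>z0)&(Z<z1)]
    print(n,len(q),*[np.round(x,1) for x in cv2.minAreaRect((q[:,:2]*1000).astype(np.float32))],np.percentile(q[:,2],[5,50,95]).round(4))
im,d,s=grab('wrist','w6'); P=cloud('wrist','w6')
cv2.imwrite('pics/w6b.png',np.clip(im[:,:,::-1].astype(float)*1.5,0,255).astype(np.uint8))
f(P,(.5345,.2475),.05,.105,.125,'fin'); f(P,(.534,.2475),.13,.066,.095,'dock')
f(P,(.529,.1837),.02,.076,.13,'shortA'); 
for y in (.311,): f(P,(.5395,y),.02,.06,.13,'shortB')
grab('top','t6');P=cloud('top','t6'); f(P,(.518,-.202),.035,.06,.09,'mod')
grab('scene','s6');P=cloud('scene','s6'); f(P,(.518,-.202),.035,.068,.09,'mod')
E
```

```text
fin 866 [534.  248.6] [11.6 43.6] 85.2 [0.1141 0.116  0.1172]
dock 24667 [533.8 247.6] [210.7  98.6] 85.0 [0.0683 0.0701 0.0866]
shortA 819 [529.3 183.7] [28.3 22.1] 85.2 [0.0787 0.0799 0.081 ]
shortB 1520 [539.3 310.9] [39.4 39.4] 39.0 [0.0685 0.079  0.081 ]
mod 235 [ 517.9 -200.6] [28.6 59.1] 88.2 [0.0659 0.0739 0.0771]
mod 197 [ 518.8 -203.4] [30.1 63.4] 88.4 [0.0695 0.0743 0.0769]
```

View pics/w6b.png

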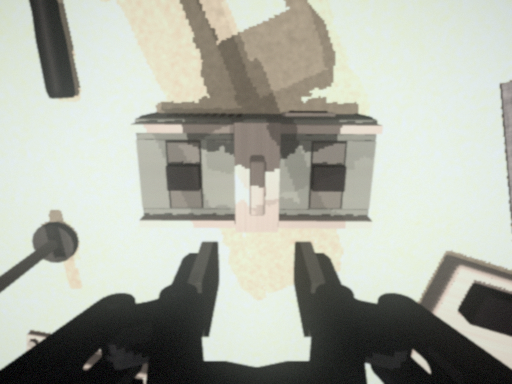

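View pics/s6.png

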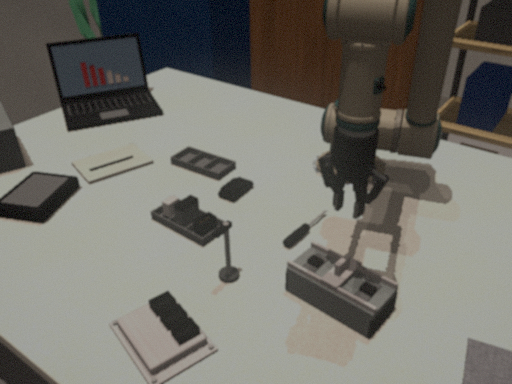

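The fin is within about 1 mm of the middle bay's centre, seen at (257,185). Both short modules are latched, at (183,177) and (327,177), with their tops at 0.080 m. The module stands in the tray and the arm is clear, so I'm handing in.

```bash
python3 -c "
from rig import *
print(sign_off())"
```

```text
the job is handed in; nothing more can be done
None
```

The job is done and handed in at about 22 s of the 72 s allowed; `sign_off()` gives no verdict. I pressed the full-head module in the middle bay until its catch tripped, and it sprang up with its top at 0.109 m. I then drew it out and set it down on the pad in the middle compartment of the far tray. Last, I gripped the shutter fin and slid it about 58 mm over the emptied bay.

**Last checks:**
- **Module:** it stands upright with its centre within about 2 mm of the pad's centre in all views; its top is at 0.073–0.074 m, against 0.074 m expected.
- **Shutter:** the fin is about 1 mm from the middle of the emptied bay.
- **Other modules:** both short-head modules are latched with their tops at about 0.080 m.
- **Other things:** by eye, the tray's other parts, the screwdriver, the mouse and the stand look unmoved. I did not measure them again.
- **Arm:** it ended clear of everything.

No check failed. Some moves drifted by a few millimetres or up to 2° of tilt, and I corrected that before each contact. The highest contact-force readings at the end of a move were about 27 N up while pressing and 19 N up at set-down.

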